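# Free the parked handpiece carrier and hold it up

### The arm

A 6-joint arm with a two-finger parallel gripper is mounted at the origin on the work surface. World frame = base frame: x ahead of the robot, y to its left, z up, the work surface at z = 0. Lengths are in m, angles in rad, forces in N, time in s.
With the tool pointing down it reaches from about 0.4 to 0.825 m from the base axis. Payload 7 kg.
Tool frame: the origin (TCP) lies at the very end of the fingers, on their centre line; the grasp point (between the pads) lies 19 mm behind it; z points along the fingers, x is the direction in which the jaws open and shut, and the axes are right-handed (so a half turn about z gives the same grasp; the last joint's range is limited). The gripper opens to 88 mm and grips with 3 to 60 N. Pads are 19 mm wide; open, the fingers measure 130 mm over their backs; the gripper's body (78 mm by 193 mm) begins 47 mm behind the grasp point.
Start: joints at [1.436, 0.359, 0.012, 0, -1.224, -0.288], TCP at [0.277, 0.616, 0.227] pointing down, gripper open.
Joint ranges: [-3.07, 3.07], [-1.43, 2.12], [-1.02, 1.25], [-3.03, 1.67], [-3.05, -0], [-3.03, 3.03]. Speed limits (rad/s): [2.39, 2.39, 3.01, 3.14, 3.14, 3.14].

### API

Orientations are given as [roll, pitch, yaw] about the fixed x, y, z axes, in that order (R = Rz(yaw) Ry(pitch) Rx(roll)).
In Python, from station import telemetry, grab_frame, arm, regions_of, pinpoint gives the robot as it stands. The module is installed in compiled form; this text tells all that it offers.
- The arm moves only by the shell command python3 -m inch 'ROWS' [FORCE]. ROWS is text: rows parted by semicolons, each of 7 numbers parted by spaces: the opening, from 0 (shut) to 1 (fully open), then the shift along the world's x, y, z in cm, then the turn, a rotation vector about the world's x, y, z in degrees. A call has 1 to 12 rows; each row is the pose to reach, as a shift and turn from the pose measured when the call began; what a row does not reach only later rows make up. A row lasts 1/8 s, in which the tool goes at most 62.5 mm and 10.7 degrees, less where a joint would pass 70% of its speed; a pose out of reach is approached as far as the arm can. A call with a gripper value outside its range is refused whole. The fingers move at their own pace and stop on an object; FORCE is the grip in N (left out, the last holds). Time passes only in rows, so rows that repeat a pose let the fingers close. It gives the time, the measured TCP pose, the force and the opening at its end, in the units of the state.
- telemetry.get_state(): the state, without advancing time (a new reading comes with each control period).
- grab_frame(name): name is "scene" or "top" or "wrist"; returns a dict with "pixels" (480x640x3 uint8, red, green, blue), "fx", "fy", "cx", "cy" (pixels), "R" (3x3) and "t" (3): a world point X has camera coordinates R X + t. Camera axes: x right, y down, z forward; pixel columns grow to the right and rows downward; lengths in m; the calibration is good to about 2 mm. A picture is of the moment at which its call begins. There is no depth.
- arm.job_done(): hands the job in, once; it reports no verdict.
Trained networks look in the newest picture that a camera, given by its name, has taken for a name from the list of things; names that differ only in an ending like _2 or _b are one class to them, and where a whole thing is asked for, a point or a joint stands for the part that bears it (a point fixed in the world has none). Each returns a list of dicts, best first, with "p" (0 to 1); they miss things now and then, are a little off and sometimes report something else, mostly with a low value. They report only what shows in the picture. A call takes as long as a camera call.
- regions_of(camera, name): "pixels" (480x640 bool, what is visible of it) and "bbox" ([left, top, right, bottom] in pixels, round what is visible of it).
- pinpoint(camera, name): "location" ([column, row] in pixels: a listed point, or the origin of a listed thing).
The state is a dict: "t": time; "q": joint angles; "qd": joint speeds; "joint_efforts": joint torques, N m; "eef_pos": TCP position; "ee_rot": TCP orientation; "force": force on the tool from outside, world axes, zero at the start; "moment": the same for the moment, N m; "width": finger opening in m.
Only numpy, scipy, OpenCV 4.12 (cv2) and the standard library are available. Lean on these libraries where they do the work, as an engineer would, in place of code of your own. Each camera call takes 0.05 s, during which the arm holds its last target. There are 200 camera calls.

### The job

Get the laser's parked carrier arm ready for its handpiece: first turn the turnbutton square across the lid of the tip box on the arm, so that the tips cannot spill. Then pull the coupler's spring latch sideways by its upright grey tab, keep it pulled while you lift the coupler end off the ball, and finish still holding the arm up in the gripper, with the coupler about 7 cm above where it sat, the lid shut and the turnbutton still across it. Leave the other things on the table where they are.

Things in the scene. Friction and masses are not known exactly. Their poses are not given: they have to be found in the camera images.
- dock: Parking dock fixed to the table: aluminium plate 110 x 420 x 10 mm, two white hinge posts at one end, a ball stud at the other. Origin at table height. z up, +x away from the robot (yaw within 0.4 rad), +y along the plate to the hinge. In this frame, mm: hinge axis (along x) through y 170, z 75; stud at (0, -130). The arm lies from the hinge along -y to the coupler
- ball (a point): centre of the dock's steel ball, 62 mm above the table: 36 mm across, flat beneath, on a 16 mm neck, its top 80 mm high
- lid_top (a point): middle of the top of the clear lid, 131.5 mm above the table while parked. Lid and white tip box are 90 mm (dock x) by 140 mm (dock y), box 40 mm deep, carried on the arm between hinge and coupler; the turnbutton's bracket is on the box's long side facing the robot
- carrier (a joint): Hinge of the arm, rad: 0 parked, coupler down on the ball; grows as the coupler end rises (limit 0.6). The coupler is 300 mm from the hinge axis, so 0.235 rad is 70 mm of lift. The arm with its load weighs 0.55 to 0.8 kg (about 3 to 4.5 N at the coupler) and falls back when let go
- carrier_hinge (a point): point on the arm's hinge axis, in the middle of the arm, 75 mm above the table
- coupler (a point): centre of the coupler's socket, at the centre of the ball while parked (62 mm above the table). The white housing around it is 56 mm (dock x) by 64 mm (dock y), its roof 99 mm above the table
- turnbutton (a joint): Turnbutton on the tip box, rad: 0 its bar lies along the box's edge (along the dock's y), clear of the lid; 1.571 it lies square across the lid's edge (along the dock's x), at its stop. It grows anticlockwise seen from above, starts between 0 and 0.45, and stays where it is left (about 0.04 N m of friction)
- rib_center (a point): centre of the turnbutton's upright grip rib, on its pivot axis: steel, 44 mm long, 10 mm thick, 28 mm high, standing on a bar 56 x 14 mm, 6 mm thick, that sweeps 1.5 mm over the lid. The rib's top is 14 mm above this point, the lid's top 21.5 mm below. The point's y axis runs along the rib, x across it, z up
- lid (a joint): Hinged lid of the tip box, rad: 0 shut, grows as it opens (hinge on the side away from the robot)
- latch (a joint): Slide of the coupler's latch, m: 0 at home, its jaw under the ball; grows as the tab is pulled away from the coupler (towards the dock's -x, the robot's side) to its stop at 0.016. The jaw frees the ball only beyond 0.009. The spring pulls it home with 4 N at 0 and 10 N at the stop
- tab_center (a point): where to grasp the latch's upright grey tab: 12 mm thick (dock x, the pull direction), 30 mm wide (dock y), its top 20 mm above this point, its foot (a flat steel bar into the coupler) 50 mm below. 51 mm between the tab and the coupler's housing when home. It rides on the arm and rises with it. The point's x axis is opposite to the pull
- bottle: A bystander: white plastic bottle, 50 mm across, 150 mm tall, at the dock's far side. Origin at the centre of its underside
- tape: A bystander: roll of paper tape lying flat, 72 mm across, 25 mm high, at the dock's far side. Origin at the centre of its underside
- spatula: A bystander: flat steel spatula, 190 mm long, lying on the table, on the robot's side of the dock, beside its hinge end. Origin at the centre of its underside (its handle points to its -x)
- jar: A bystander: amber glass jar with a black cap, 56 mm across, 65 mm tall, beyond the coupler end of the dock. Origin at the centre of its underside
- bowl: A bystander: steel bowl, 120 mm across, 45 mm high, far left or far right, nearer the robot. Origin at the centre of its underside
- tray: A bystander: steel instrument tray with its lid on, 126 x 166 mm, 66 mm tall with its knob, far left or far right, nearer the robot. Origin at the centre of its underside
- carton: A bystander: white and blue glove carton, 220 x 115 mm, 75 mm tall, on the right. Origin at the centre of its underside

How it is judged:
On the way, in this order (a step that is already met when the one before it is completed fails the run):
1. the turnbutton is turned square across the lid while the arm is still parked (value of joint turnbutton above 1.25 rad and value of joint carrier below 0.03 rad and value of joint latch below 0.005 m), for 0.2 s.
2. the latch is pulled clear of the ball with the coupler still down (value of joint latch above 0.008 m and value of joint carrier below 0.03 rad and contact force between the fingers and dock above 2 N), for 0.1 s.
At the end, for the whole second after the job is handed in: Held up by the fingers (over 2 N), at rest, the arm is 0.17 to 0.35 rad above parked (coupler 5 to 10 cm up), the turnbutton within 0.32 rad of square across the lid (above 1.25), the lid shut (below 0.1 rad), and no loose thing touches dock or arm (value of joint carrier between 0.17 and 0.35 rad and velocity of joint carrier between -0.1 and 0.1 rad/s and contact force between the fingers and dock above 2 N and value of joint turnbutton above 1.25 rad and value of joint lid below 0.1 rad and contact force between dock and bottle below 0.5 N and contact force between dock and tape below 0.5 N and contact force between dock and spatula below 0.5 N and contact force between dock and jar below 0.5 N and contact force between dock and bowl below 0.5 N and contact force between dock and tray below 0.5 N and contact force between dock and carton below 0.5 N); the arm keeps its last pose, push and grip.
It fails at once if the arm is raised while the lid is not secured (value of joint carrier above 0.06 rad and value of joint turnbutton below 1.1 rad).
It fails at once if the lid is opened (value of joint lid above 0.25 rad).
It fails at once if a bystander is pushed away or tipped over (distance of any of bottle, tape, spatula, jar, bowl, tray, carton from where it was at the start of the episode above 0.03 m or angle between any of bottle, tape, spatula, jar, bowl, tray, carton's own z axis and vertical above 0.5 rad).
It also fails if it takes over 48 s, if anything falls off the work surface, if the arm or the gripper's body presses on something with over 40 N, if the wrist force passes 120 N, or if a joint passes its speed limit or range.

## Working session

There is one attempt and no reset: what is moved stays moved. The work goes in short steps, Python scripts to look and compute and a shell command to move; the robot and the scene stay as the last step left them, time stands still between calls to the robot, and variables do not carry over. Pictures are saved under pics/ and viewed, about 8 in all and at most 12, crops included, and the job is handed in when it is done.

```bash
mkdir -p pics; cat > h.py <<'E'
import numpy as np, cv2
from station import telemetry, grab_frame, arm, regions_of, pinpoint
def atz(f,uv,z):
    R=np.array(f["R"]);t=np.array(f["t"]);c=-R.T@t
    d=R.T@np.array([(uv[0]-f["cx"])/f["fx"],(uv[1]-f["cy"])/f["fy"],1]);return c+d*(z-c[2])/d[2]
def tri(obs):
    A=np.zeros((3,3));b=np.zeros(3)
    for f,uv in obs:
        R=np.array(f["R"]);c=-R.T@np.array(f["t"])
        d=R.T@np.array([(uv[0]-f["cx"])/f["fx"],(uv[1]-f["cy"])/f["fy"],1]);d/=np.linalg.norm(d)
        P=np.eye(3)-np.outer(d,d);A+=P;b+=P@c
    return np.linalg.solve(A,b)
def save(f,n): cv2.imwrite("pics/"+n,cv2.cvtColor(f["pixels"],cv2.COLOR_RGB2BGR))
E
python3 - <<'E'
from h import *
np.set_printoptions(precision=4,suppress=True)
s=telemetry.get_state();print(s["t"],s["eef_pos"],s["ee_rot"],s["width"])
Z=dict(ball=.062,lid_top=.1315,carrier_hinge=.075,coupler=.062,rib_center=.153,tab_center=None,dock=0,bottle=0,tape=0,spatula=0,jar=0,bowl=0,tray=0,carton=0)
F={}
for c in("scene","top"):
    F[c]=grab_frame(c);save(F[c],c+".png")
for n,z in Z.items():
    o=[]
    for c in F:
        p=pinpoint(c,n)
        if p:
            o.append((F[c],p[0]["location"]));print(n,c,round(p[0]["p"],2),np.array(p[0]["location"]),atz(F[c],p[0]["location"],z) if z is not None else "")
    if len(o)==2: print("   tri",tri(o))
print(telemetry.get_state()["t"])
E
```

```text
0.0 [0.2768 0.6151 0.2256] [-3.1415 -0.0017 -1.9938] 0.08760313637389006
ball scene 0.68 [262.8 262.1] [ 0.6571 -0.1358  0.062 ]
ball top 0.78 [379.7 209.4] [ 0.6455 -0.1371  0.062 ]
   tri [ 0.6476 -0.1392  0.0467]
lid_top scene 0.8 [332.7 244.3] [0.6285 0.0288 0.1315]
lid_top top 0.85 [317.2 215.7] [0.6221 0.023  0.1315]
   tri [0.6228 0.0255 0.1227]
carrier_hinge scene 0.61 [383.3 255.1] [0.6019 0.1464 0.075 ]
carrier_hinge top 0.78 [266.2 223.7] [0.6093 0.1547 0.075 ]
   tri [0.6086 0.1498 0.0857]
coupler scene 0.68 [262.5 253.5] [ 0.6331 -0.1423  0.062 ]
coupler top 0.71 [381.8 206.9] [ 0.6519 -0.1426  0.062 ]
   tri [ 0.6483 -0.1381  0.0853]
rib_center scene 0.66 [333.3 222.9] [0.5839 0.0233 0.153 ]
rib_center top 0.65 [320.7 240.5] [0.5595 0.0145 0.153 ]
   tri [0.5613 0.0173 0.1228]
tab_center scene 0.62 [262.3 218.9] 
tab_center top 0.77 [386.1 236.6] 
   tri [ 0.5711 -0.1486  0.1181]
dock scene 0.95 [315.5 273.7] [ 0.6324 -0.0141  0.    ]
dock top 0.67 [330.  218.1] [ 0.631 -0.009  0.   ]
   tri [ 0.6316 -0.0116 -0.0007]
bottle scene 0.59 [357.1 317.4] [0.7358 0.1033 0.    
[... 153 characters left out ...]
3 [326.5 174.9] [ 0.7492 -0.0004  0.    ]
   tri [ 0.7491 -0.0015  0.0018]
spatula scene 0.84 [376.8 229.3] [0.4711 0.1232 0.    ]
spatula top 0.78 [283.4 284.9] [0.4524 0.1169 0.    ]
   tri [ 0.4519  0.1211 -0.0259]
jar scene 0.86 [216.1 287.3] [ 0.7082 -0.2481  0.    ]
bowl scene 0.97 [197.3 178.6] [ 0.3678 -0.4077  0.    ]
bowl top 0.87 [478.4 313.4] [ 0.3745 -0.3991  0.    ]
   tri [ 0.3759 -0.3995  0.0097]
tray scene 0.77 [505.9 222.5] [0.3955 0.4636 0.    ]
tray top 0.94 [157.  305.9] [0.3985 0.4554 0.    ]
   tri [0.3985 0.4587 0.0025]
carton scene 0.78 [154.3 248.6] [ 0.6214 -0.4404  0.    ]
carton top 0.65 [490.1 217.6] [ 0.629  -0.4385  0.    ]
   tri [ 0.6277 -0.4351  0.0102]
1.5
```

View pics/scene.png

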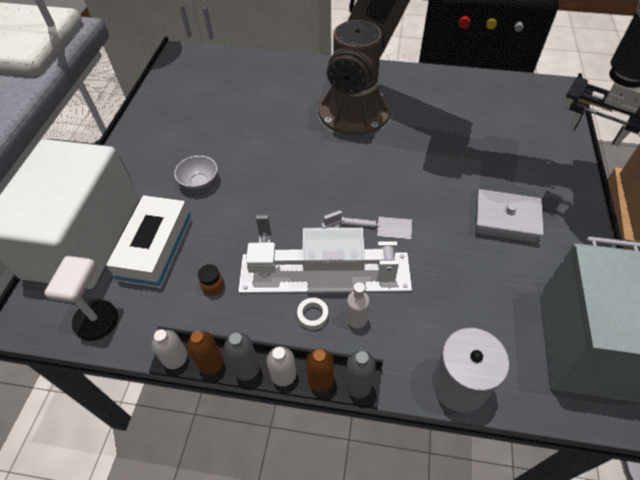

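View pics/top.png

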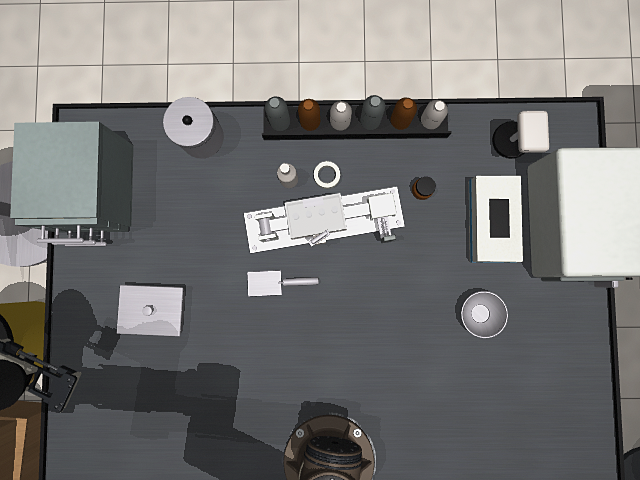

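The scene camera shows the dock centred near (325,262), with the tab at (262,222). The top view shows the turnbutton at (318,239) lying partly turned (about 0.3 rad), and the latch tab at (386,237). The dock yaw is about 0.135. I'll go above the rib next for a wrist view.

```bash
python3 -m inch '1 6 -12 6 0 0 -8;1 28 -60 11 0 0 -39;1 28 -60 11 0 0 -39;1 28 -60 11 0 0 -39;1 28 -60 11 0 0 -39;1 28 -60 11 0 0 -39;1 28 -60 11 0 0 -39;1 28 -60 11 0 0 -39;1 28 -60 11 0 0 -39;1 28 -60 11 0 0 -39;1 28 -60 11 0 0 -39;1 28 -60 11 0 0 -39'
python3 - <<'E'
from h import *
np.set_printoptions(precision=4,suppress=True)
s=telemetry.get_state();print(s["t"],s["q"],s["eef_pos"],s["ee_rot"])
f=grab_frame("wrist");save(f,"w1.png")
print(-np.array(f["R"]).T@f["t"])
for n,z in dict(rib_center=.153,tab_center=.118,lid_top=.1315,coupler=.062,ball=.062,carrier_hinge=.075,dock=0).items():
    for p in pinpoint("wrist",n)[:1]: print(n,p["p"],p["location"],atz(f,p["location"],z))
E
```

```text
t: 3.0
eef_pos: [0.5579, 0.0127, 0.3367]
ee_rot: [-3.141, 0.0, -2.678]
force: [-1.1, 0.0, -0.1]
width: 0.0877
3.0 [ 0.374   0.1127 -0.065   0.0005 -1.3931  0.0891] [0.5579 0.0127 0.3367] [-3.1411  0.     -2.6784]
[ 0.5892 -0.0485  0.4942]
rib_center 0.93 [315.9, 219.8] [0.5674 0.0196 0.153 ]
tab_center 0.69 [400.8, 40.3] [ 0.5691 -0.1516  0.118 ]
lid_top 0.76 [253.0, 195.6] [0.6289 0.0295 0.1315]
carrier_hinge 0.85 [238.9, 297.4] [0.602  0.1575 0.075 ]
```

View pics/w1.png

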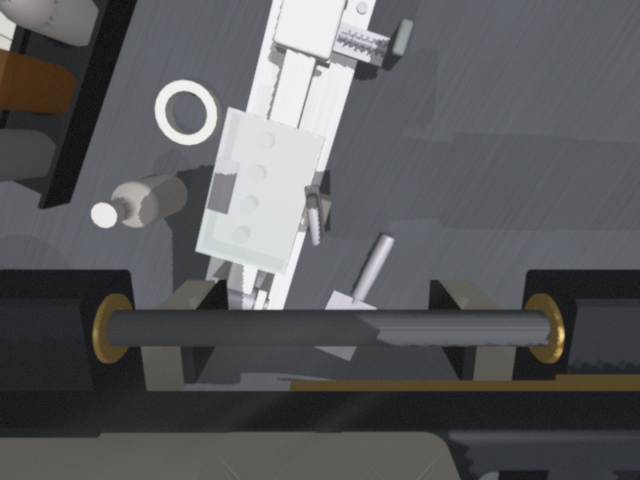

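The wrist view shows the rib at about (315,217), nearly along the image's vertical. The tab is at (402,37) and the lid around (260,190). I'll fit the rib and lid directions next.

```bash
python3 - <<'E'
from h import *
np.set_printoptions(precision=4,suppress=True)
f=grab_frame("wrist")
for n in("turnbutton","rib_center","tab_center","latch","lid_top"):
    for r in regions_of("wrist",n)[:1]:
        m=r["pixels"].astype(np.uint8);(c,sz,a)=cv2.minAreaRect(np.argwhere(m)[:,::-1].astype(np.float32))
        print(n,round(r["p"],2),r["bbox"],m.sum(),c,sz,a)
        b=cv2.boxPoints((c,sz,a)); print([atz(f,q,.1315)[:2].round(4) for q in b])
        # major axis direction in world by PCA
        X=np.array([atz(f,q,.153)[:2] for q in np.argwhere(m)[:,::-1]]);w,v=np.linalg.eigh(np.cov(X.T));print("  maj",v[:,1],"yaw of y axis",np.arctan2(-v[0,1]*np.sign(v[1,1]),abs(v[1,1])),np.sqrt(w*12),X.mean(0))
im=cv2.cvtColor(f["pixels"],cv2.COLOR_RGB2BGR)
a=cv2.resize(im[165:265,265:365],(400,400),interpolation=cv2.INTER_CUBIC);b=cv2.resize(im[0:100,330:430],(400,400),interpolation=cv2.INTER_CUBIC)
cv2.imwrite("pics/c1.png",np.hstack([a,b]))
E
```

```text
turnbutton 0.81 [305.6, 180.1, 325.6, 241.0] 975 (314.9512634277344, 210.56097412109375) (61.179073333740234, 16.785593032836914) 83.6598129272461
[array([0.5915, 0.0003]), array([ 0.5785, -0.0082]), array([0.5466, 0.0409]), array([0.5602, 0.0499])]
  maj [-0.544   0.8391] yaw of y axis 0.5752259695410773 [0.0143 0.0535] [0.5707 0.0164]
tab_center 0.65 [335.4, 11.9, 413.9, 67.9] 2381 (374.1499938964844, 32.54999542236328) (70.20255279541016, 54.7073974609375) 18.434947967529297
[array([ 0.619 , -0.1127]), array([ 0.6241, -0.154 ]), array([ 0.5667, -0.1647]), array([ 0.5597, -0.1231])]
  maj [-0.9088 -0.4172] yaw of y axis -1.1404383943835597 [0.0277 0.0582] [ 0.5894 -0.1284]
latch 0.93 [334.6, 13.5, 412.9, 66.2] 2375 (374.1226501464844, 33.32075500488281) (71.01541137695312, 54.39478302001953) 15.945395469665527
[array([ 0.618 , -0.1112]), array([ 0.6249, -0.152 ]), array([ 0.5672, -0.165 ]), array([ 0.5583, -0.1241])]
  maj [-0.8954 -0.4452] yaw of y axis -1.1094185057199553 [0.0275 0.0592] [ 0.5895 -0.1286]
lid_top 0.92 [192.4, 102.2, 325.9, 270.7] 14301 (256.144287109375, 186.84898376464844) (101.44563293457031, 149.24496459960938) 16.348173141479492
[array([0.6657, 0.106 ]), array([ 0.6809, -0.033 ]), array([ 0.5935, -0.0502]), array([0.5693, 0.0898])]
  maj [-0.1669  0.986 ] yaw of y axis 0.1676359956699641 [0.0839 0.1308] [0.6245 0.0211]
```

View pics/c1.png

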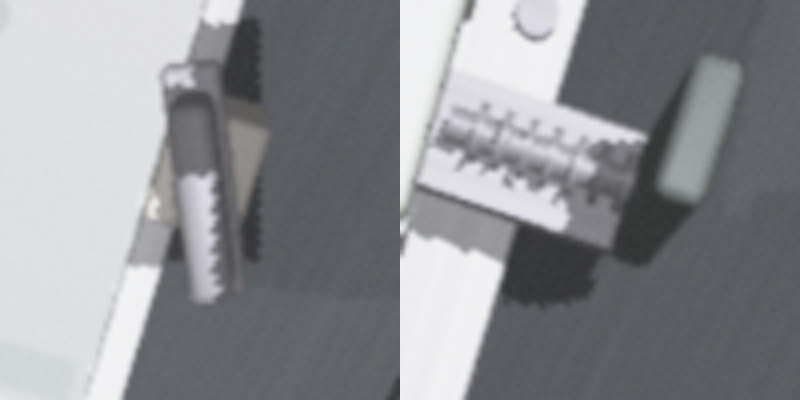

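The left crop shows the rib's top running from (185,95) to (205,300). The right crop shows the tab's top with corners (703,58), (741,62), (700,200) and (660,190).

```bash
python3 - <<'E'
from h import *
np.set_printoptions(precision=4,suppress=True)
f=grab_frame("wrist")
P=lambda x,y:(265+x/4,165+y/4)
a,b=[atz(f,P(*q),.167)for q in((185,92),(204,302))];print("rib",a,b,(a+b)/2,np.linalg.norm(a-b),np.arctan2(a[0]-b[0],b[1]-a[1]))
for z in(.12,.13,.138,.145):
    c=np.array([atz(f,(330+(x-400)/4,y/4),z)for x,y in((703,58),(741,62),(700,200),(660,190))])
    e=(c[2]+c[3]-c[0]-c[1])/2;print("tab",z,c.mean(0),np.linalg.norm(e),np.linalg.norm(c[0]-c[1]),np.arctan2(-e[0],e[1]))
E
```

```text
rib [ 0.5828 -0.0027  0.167 ] [0.559  0.0364 0.167 ] [0.5709 0.0168 0.167 ] 0.04575043516202252 0.5471763194736388
tab 0.12 [ 0.5688 -0.1552  0.12  ] 0.027729810630004972 0.008269961103323979 0.1831313197080341
tab 0.13 [ 0.5693 -0.1523  0.13  ] 0.026988505960944795 0.00804887914713475 0.18313131970803698
tab 0.138 [ 0.5697 -0.1499  0.138 ] 0.026395462225696577 0.0078720135821832 0.1831313197080357
tab 0.145 [ 0.5701 -0.1479  0.145 ] 0.025876548957354417 0.007717256212850759 0.18313131970803923
```

```bash
python3 -m inch '0.6 1.25 0.4 -4 0 0 5;0.6 1.25 0.4 -9 0 0 5;0.6 1.25 0.4 -14 0 0 5;0.5 1.25 0.4 -16.5 0 0 5;0.5 1.25 0.4 -18 0 0 5;0.5 1.25 0.4 -19.2 0 0 5;0.5 1.25 0.4 -19.2 0 0 5;0.5 1.25 0.4 -19.2 0 0 5' 20
python3 - <<'E'
from h import *
f=grab_frame("wrist");save(f,"w2.png")
print(telemetry.get_state())
E
```

```text
t: 4.75
eef_pos: [0.5701, 0.0198, 0.1456]
ee_rot: [-3.141, 0.002, -2.587]
force: [-0.6, 0.5, 0.3]
width: 0.0438
{'t': 4.8, 'q': array([ 3.77846931e-01,  2.53686501e-01, -3.35249052e-01,  2.53808282e-04,
       -9.80065812e-01,  1.76939869e-01]), 'qd': array([-0.00035605, -0.00052702, -0.00336415, -0.00432178,  0.00189568,
        0.00087727]), 'joint_efforts': array([-5.46898926e-03, -4.62206054e+01,  2.58057100e+01,  6.14608079e+00,
        4.78359475e-02, -1.28407046e-04]), 'eef_pos': array([0.57008558, 0.01983554, 0.14562638]), 'ee_rot': array([-3.14106896e+00,  1.72977308e-03, -2.58666423e+00]), 'force': array([ 0.65636714, -0.08033095, -0.27370797]), 'moment': array([ 0.10628139, -0.02526172, -0.01253929]), 'width': 0.043805275282013265}
```

View pics/w2.png

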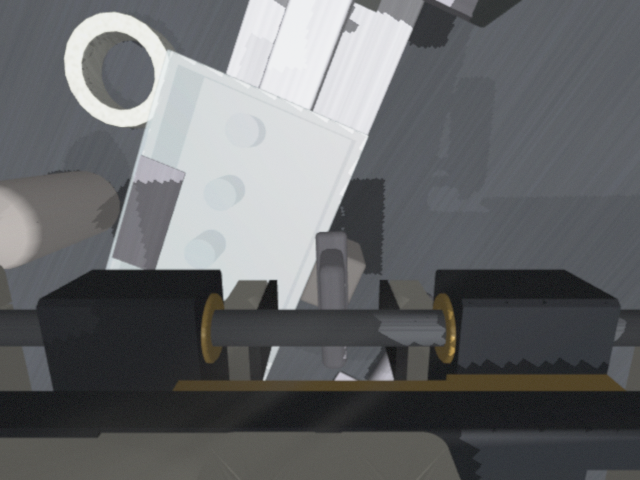

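The rib, at (332,300), stands between the fingers and is aligned with the pads. I'll correct 3 mm in y and close.

```bash
python3 -m inch '0.5 0.1 -0.3 -0.2 0 0 0;0.2 0.1 -0.3 -0.2 0 0 0;0 0.1 -0.3 -0.2 0 0 0;0 0.1 -0.3 -0.2 0 0 0;0 0.1 -0.3 -0.2 0 0 0;0 0.1 -0.3 -0.2 0 0 0' 20
```

```text
t: 5.55
eef_pos: [0.5701, 0.0163, 0.1435]
ee_rot: [-3.141, -0.0, -2.587]
force: [-4.2, -1.3, 3.3]
width: 0.01
```

```bash
python3 -m inch '0 0 0 0 0 0 8;0 0 0 0 0 0 16;0 0 0 0 0 0 24;0 0 0 0 0 0 32;0 0 0 0 0 0 40;0 0 0 0 0 0 48;0 0 0 0 0 0 55;0 0 0 0 0 0 61;0 0 0 0 0 0 65;0 0 0 0 0 0 65;0 0 0 0 0 0 65'
python3 - <<'E'
from h import *
print(telemetry.get_state()["moment"])
E
```

```text
t: 6.92
eef_pos: [0.5711, 0.0183, 0.1436]
ee_rot: [-3.139, 0.002, -1.452]
force: [1.0, 7.5, -0.9]
width: 0.0097
[2.74582028 0.13029319 0.03159955]
```

```bash
python3 -m inch '0.5 0 0 0 0 0 0;0.5 0 0 0 0 0 0;0.5 0 0 0.2 0 0 0;0.5 0 0 4 0 0 0;0.5 0 -4 10 0 0 -9;0.5 0 -9.5 15 0 0 -19;0.5 0 -9.5 15 0 0 -29;0.5 0 -9.5 15 0 0 -39;0.5 0 -9.5 15 0 0 -49;0.5 0 -9.5 15 0 0 -59;0.5 0 -9.5 15 0 0 -69;0.5 0 -9.5 15 0 0 -79'
python3 -m inch '0.5 0 0 0 0 0 -8;0.5 0 0 0 0 0 -8;0.5 0 0 0 0 0 -8'
python3 - <<'E'
from h import *
np.set_printoptions(precision=4,suppress=True)
s=telemetry.get_state();print(s["t"],s["q"],s["eef_pos"],s["ee_rot"])
f=grab_frame("wrist");save(f,"w3.png")
for n,z in dict(rib_center=.153,tab_center=.118,lid_top=.1315,coupler=.062,jar=0).items():
    for p in pinpoint("wrist",n)[:1]: print(n,p["p"],p["location"],atz(f,p["location"],z))
for n,z in dict(turnbutton=.14,lid_top=.1315).items():
  for r in regions_of("wrist",n)[:1]:
    X=np.array([atz(f,q,z)[:2] for q in np.argwhere(r["pixels"])[:,::-1]]);w,v=np.linalg.eigh(np.cov(X.T));print(n,v[:,1],np.sqrt(w*12),X.mean(0))
E
```

```text
t: 8.43
eef_pos: [0.571, -0.077, 0.2937]
ee_rot: [-3.139, 0.002, -2.837]
force: [-0.5, -0.3, 0.7]
width: 0.0435
t: 8.8
eef_pos: [0.571, -0.0771, 0.2938]
ee_rot: [-3.139, 0.002, -2.973]
force: [-0.2, -0.1, 0.0]
width: 0.0436
8.8 [ 0.2074  0.1578 -0.1077  0.0031 -1.3031 -0.0399] [ 0.571  -0.0771  0.2938] [-3.1386  0.0022 -2.9733]
rib_center 0.64 [312.7, 339.7] [0.5685 0.0207 0.153 ]
tab_center 0.9 [346.3, 129.5] [ 0.5698 -0.1542  0.118 ]
jar 0.76 [228.7, 0.8] [ 0.708  -0.2632  0.    ]
turnbutton [-0.9878 -0.1559] [0.0036 0.0438] [0.5662 0.0363]
lid_top [-0.4924  0.8703] [0.0728 0.1482] [ 0.6181 -0.0041]
```

View pics/w3.png

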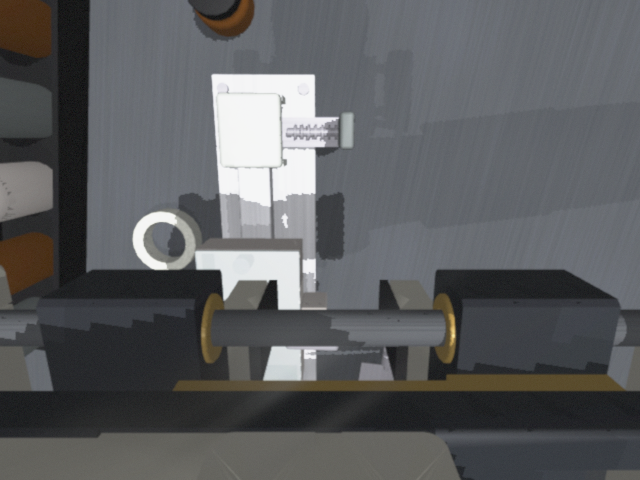

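The bar now lies along the dock's x, direction (0.988, 0.156), so the turnbutton is across the lid. The tab is at about (0.570, -0.154), z 0.11, with its top at pixel (347,130). I'll descend and grasp it.

```bash
python3 -m inch '0.5 -0.1 -5 -1 0 0 0;0.5 -0.1 -7.7 -5 0 0 0;0.5 -0.1 -7.7 -10 0 0 0;0.5 -0.1 -7.7 -14 0 0 0;0.5 -0.1 -7.7 -17 0 0 0;0.5 -0.1 -7.7 -19.7 0 0 0;0.5 -0.1 -7.7 -19.7 0 0 0;0.5 -0.1 -7.7 -19.7 0 0 0' 40
python3 - <<'E'
from h import *
for c in("wrist","scene"): f=grab_frame(c);save(f,c+"4.png");print(c,[(p["location"],p["p"]) for p in pinpoint(c,"tab_center")[:1]])
a=cv2.imread("pics/wrist4.png");b=cv2.imread("pics/scene4.png")[180:300,200:420]
cv2.imwrite("pics/c4.png",np.hstack([cv2.resize(a,(400,300)),cv2.resize(b,(400,300),interpolation=cv2.INTER_CUBIC)]))
E
```

```text
t: 10.2
eef_pos: [0.5708, -0.154, 0.0978]
ee_rot: [-3.138, 0.003, -2.975]
force: [-0.9, -0.2, 0.7]
width: 0.0435
wrist [([332.5, 304.8], 0.72)]
scene []
```

View pics/c4.png

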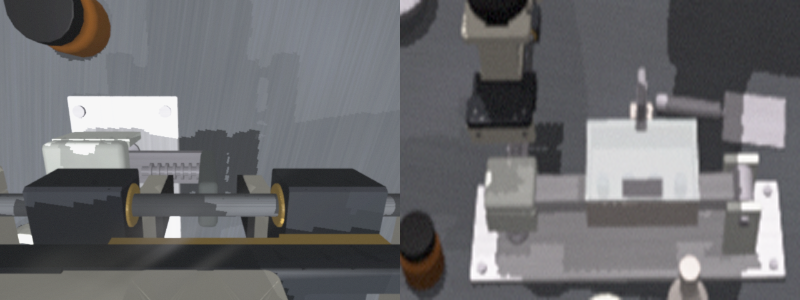

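The tab, at left-crop (208,190), is centred between the fingers. In the right crop the button at (640,100) stands across the lid's edge. I'll close the gripper.

```bash
python3 -m inch '0.2 0 0 0 0 0 0;0 0 0 0 0 0 0;0 0 0 0 0 0 0;0 0 0 0 0 0 0;0 0 0 0 0 0 0' 45
```

```text
t: 11.02
eef_pos: [0.5691, -0.1542, 0.0978]
ee_rot: [-3.139, 0.001, -2.976]
force: [-4.0, -0.5, 3.7]
width: 0.0118
```

```bash
python3 -m inch '0 -0.4 -0.07 0 0 0 0;0 -0.8 -0.13 0 0 0 0;0 -1.2 -0.2 0 0 0 0;0 -1.4 -0.23 0 0 0 0;0 -1.4 -0.23 0 0 0 0;0 -1.4 -0.23 0 0 0 0'
python3 - <<'E'
from h import *
print(telemetry.get_state()["moment"],telemetry.get_state()["force"])
E
```

```text
t: 11.78
eef_pos: [0.5578, -0.1561, 0.0983]
ee_rot: [-3.138, 0.006, -2.975]
force: [8.2, 1.3, -4.6]
width: 0.0117
[ 0.46828074 -2.65491755 -0.05776762] [ 8.2192689   1.32961947 -4.62675931]
```

```bash
python3 -m inch '0 -0.5 -0.08 0 0 0 0;0 -0.5 -0.08 0 0 0 0;0 -0.52 0.0 0.9 -1.7 -0.3 0;0 -0.53 0.11 1.8 -3.4 -0.55 0;0 -0.55 0.25 2.7 -5.1 -0.8 0;0 -0.58 0.4 3.6 -6.8 -1.1 0;0 -0.61 0.6 4.5 -8.5 -1.4 0;0 -0.64 0.8 5.4 -10.2 -1.6 0;0 -0.69 1.1 6.4 -12.1 -2 0;0 -0.74 1.4 7.35 -14.1 -2.3 0;0 -0.74 1.4 7.35 -14.1 -2.3 0;0 -0.74 1.4 7.35 -14.1 -2.3 0'
python3 - <<'E'
from h import *
f=grab_frame("scene");save(f,"scene5.png")
cv2.imwrite("pics/c5.png",cv2.resize(cv2.imread("pics/scene5.png")[160:310,190:430],(800,500),interpolation=cv2.INTER_CUBIC))
print(telemetry.get_state()["moment"],telemetry.get_state()["t"])
for n in("coupler","lid_top","tab_center"):
  for c in("scene","top"):
    if n=="coupler":grab_frame(c)
    f=grab_frame(c);print(n,c,[(p["location"],p["p"],atz(f,p["location"],.132)) for p in pinpoint(c,n)[:1]])
E
```

```text
t: 13.28
eef_pos: [0.5528, -0.1413, 0.1726]
ee_rot: [-2.888, 0.009, -2.972]
force: [10.2, -0.4, -4.4]
width: 0.0116
[ 0.74755557 -2.66285814  0.61015698] 13.325
coupler scene [([261.9, 238.6], 0.85, array([ 0.63789727, -0.13425238,  0.132     ]))]
coupler top [([382.1, 202.7], 0.97, array([ 0.65280878, -0.13627462,  0.132     ]))]
lid_top scene [([341.7, 232.9], 0.81, array([0.59384422, 0.04446526, 0.132     ]))]
lid_top top [([307.5, 213.4], 0.69, array([0.62789076, 0.04671844, 0.132     ]))]
tab_center scene [([264.8, 196.5], 0.63, array([ 0.512903  , -0.15747518,  0.132     ]))]
tab_center top []
```

View pics/c5.png

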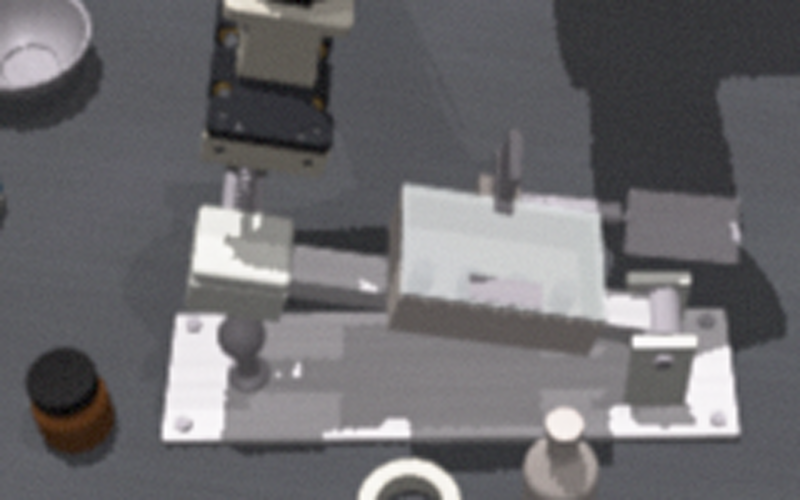

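The coupler (240,250) hangs clear above the ball (240,340). The lid is shut and the turnbutton at (507,170) is across it. The tool has risen 74 mm, about 0.25 rad. I'll check that the arm is at rest, then hand in.

```bash
python3 - <<'E'
from h import *
a=grab_frame("scene");p=pinpoint("scene","coupler")[:1]
s=telemetry.get_state();print(s["t"],s["eef_pos"],s["force"],s["width"],abs(s["qd"]).max(),[x["location"] for x in p])
if abs(s["qd"]).max()<.03 and s["width"]>.01 and abs(s["eef_pos"][2]-.1726)<.004: arm.job_done();print("done")
E
```

```text
14.125 [ 0.55279995 -0.14132534  0.17233573] [ 9.08663346 -0.37251195 -3.66628594] 0.011377695242643988 0.0015449306058707417 [[262.0, 239.7]]
the job is handed in; nothing more can be done
done
```

The job is done and handed in at about 14 s of the 48 s allowed. I turned the turnbutton square across the lid, pulled the latch by its tab, and lifted the coupler off the ball. The arm is still held up in the gripper.

**Turnbutton:** I gripped the rib and turned it 65°. The wrist image taken afterwards showed the bar along the dock's x, about 1.54 rad.

**Latch:** The first pull moved the tab about 11 mm. The 8.2 N spring force agrees with that, and I pulled about 5 mm further during the lift.

**Lift:** The tool rose 74 mm, which I take as about 0.25 rad.

**Last checks:**
- **Holding:** joint speeds were below 0.002 rad/s and the tool height was steady at 0.172 m. The grip on the tab was 11.4 mm wide, with about 9 N of latch pull and 3.7 N of arm weight on the tool.
- **Scene picture:** the coupler was clear above the ball, the lid shut and the turnbutton across it. The bystanders in that crop (bowl, jar, tape, bottle, spatula) looked undisturbed. The tray and carton lay outside it and I did not check them again.

**Disagreements:** the tab was not detected in the last top view. The tab height varied between measurements, from 0.107 to 0.118 m, so I chose a grasp height that suited both.

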